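# Slow the router and lock its spindle for a cutter change

### The job

The bench router is getting a big panel cutter: set the dial on the speed control box to 3 (the row of three dots), then lock the spindle by turning the knurled collar on the router nose until its hidden keyway drops over the pin, and push it down fully home. The spring throws the collar off again, so finish with the gripper still on the collar, holding it home; leave the dial at 3 and do not disturb the other things on the bench.

Things in the scene. Friction and masses are not known exactly. Their poses are not given: they have to be found in the camera images.
- speed_box: Speed control box, screwed down left or right of the router plate: 115 x 115 mm, 45 mm high, black with an aluminium top, z up, origin under its centre. Six rows of dots round the dial are marks 1 to 6 (one dot for 1 ... six for 6), 30 degrees apart: from above, 1 is 75 deg anticlockwise of the box's +x axis, 3 is 15 deg anticlockwise of it, 6 is 75 deg clockwise of it.
- dial_axis (a point): Point on the vertical axis of the speed dial, 16 mm above the box top, 12 mm below the dial's flat top. The dial is the black knurled knob in the middle of the box top, 40 mm in diameter, from 1 to 28 mm above the box top, with a white pointer line on its top and side.
- speed_dial (a joint): Turn of the speed dial in rad, clockwise seen from above: 0 with the pointer at mark 1, then 0.5236 per mark, so mark 3 is 1.047 and mark 6 is 2.618. It clicks firmly (about 0.06 N m) into a detent at each mark, stops at 1 and 6, and starts at 4, 5 or 6.
- router: Aluminium router plate 240 x 200 mm, 8 mm thick, fixed on the bench; origin under its centre, on the spindle axis, z up, +x towards the plywood fence (face 157 mm beyond the spindle, 56 mm high; with its dust port 80 mm). On it, round the spindle: a flange 70 mm across, 5 mm high, then a neck 40 mm across. A 9 mm starter pin, 28 mm high, stands at x 85, y 70 mm.
- nose (a point): Fixed point on the vertical spindle axis, 35 mm above the plate's top: half the height of the knurled collar while it is up. Above the collar sits the hexagonal collet nut, 23 mm across flats, its top 31 mm above this point. Nut, spindle and collar turn together, freely and without end, either way.
- lock_collar (a joint): How far the spindle-lock collar is pushed down, m: 0 up (its spring holds it there), 0.0035 where it lands on the pins while the keyways do not meet them, 0.010 fully home over the pins, against a hard stop. The spring takes about 4 N to start and 9 N at home, and lifts the collar when it is let go. The keyways clear the pins within about 6 degrees either side.
- knurled_ring: Plain steel spindle-lock collar: a knurled ring 48 mm across, 30 mm high. Origin on the axis at its lower rim (20 mm above the plate when up, 10 mm when home), z up; x, y turn with it. Inside, unseen, two opposite keyways 10 mm wide fit two opposite 5.5 mm pins on the nose; their angles are unknown and must be felt for: it drops 6.5 mm within half a turn either way.
- cutter_block: Wooden block 110 x 100 x 34 mm with five router cutters standing in it, about 75 mm high in all; origin under its centre. To be left alone.
- spanner: Steel collet spanner 160 mm long lying on the router plate, about 78 mm from the nose; origin under its middle. To be left alone.
- glue_tin: White round tin, 100 mm across, 130 mm high; origin under its centre. To be left alone.
- drill: Cordless drill standing on its battery, about 210 mm high; origin under the battery. To be left alone.
- tape_measure: Grey tape measure 70 x 42 x 68 mm; origin under its centre. To be left alone.

How it is judged (in metres and radians):
On the way, in this order (a step that is already met when the one before it is completed fails the run):
1. the speed dial is clicked in at mark 3, with the collar still up (value of joint speed_dial between 0.937 and 1.157 rad and value of joint lock_collar below 0.006 m), for 0.3 s.
2. the collar has dropped over the pin and is home (value of joint lock_collar above 0.0085 m), for 0.3 s.
At the end, for the whole second after the job is handed in: The robot ends holding: the collar is still held by the fingers (over 3 N), pushed down at least 8.5 of its 10 mm over the pins and not turning, and the speed dial stands at mark 3 to within 6 degrees (value of joint lock_collar above 0.0085 m and contact force between the fingers and knurled_ring above 3 N and angular speed of knurled_ring below 0.3 rad/s and value of joint speed_dial between 0.937 and 1.157 rad); the arm keeps its last pose, push and grip.
It fails at once if another thing on the bench is shoved or knocked (moved over 25 mm) (distance of any of cutter_block, spanner, glue_tin, drill, tape_measure from where it was at the start of the episode above 0.025 m).
It also fails if it takes over 64 s, if anything falls off the work surface, if the arm or the gripper's body presses on something with over 40 N, if the wrist force passes 120 N, or if a joint passes its speed limit or range.

### The arm

A 6-joint arm with a two-finger parallel gripper is mounted at the origin on the work surface. World frame = base frame: x ahead of the robot, y to its left, z up, the work surface at z = 0. Lengths are in mm, angles in rad, forces in N, time in s.
With the tool pointing down it reaches from about 375 to 975 mm from the base axis. Payload 3.8 kg.
Tool frame: the origin (TCP) lies midway between the tips of the shut fingers; the grasp point (between the pads) lies 19 mm behind it; z points along the fingers, y is the line along which they close (so a half turn about z gives the same grasp; the last joint's range is limited). The gripper opens to 85 mm and grips with 20 to 120 N. Pads are 22 mm wide; open, the fingers measure 114 mm over their backs; the gripper's body (76 mm by 85 mm) begins 54 mm behind the grasp point. The pads swing forward as they close: fully open they stand 13 mm farther back than shut.
Start: joints at [1.108, 0.264, 1.604, -0, 1.274, -0.037], TCP at [278.806, 614.724, 231.28] pointing down, gripper open.
Joint ranges: [-2.63, 2.63], [-0.94, 2.18], [0.31, 2.57], [-1.31, 4.45], [0, 2.66], [-2.55, 2.55]. Speed limits (rad/s): [2.57, 2.57, 3.14, 3.14, 3.14, 3.14].

### API

Orientations are given as a unit quaternion [x, y, z, w].
In Python, from station import manip, grab_frame, trace, mark_of gives the robot as it stands. The module is installed in compiled form; this text tells all that it offers.
- The arm moves only by the tool jog_arm, never from a script. Its argument "targets" is a list of rows, each a list of 3 entries, a list of its own where there are three numbers: the finger opening in m, from 0 to 0.0854, then the shift along the tool's x, y, z in m, then the turn about the tool's z in degrees. A call has exactly 10 rows; each row is the pose to reach, as a shift and turn from the pose commanded when the call began, along the tool's axes at that moment; what a row does not reach only later rows make up. A row lasts 1/12 s, in which the tool goes at most 41.7 mm and 7.16 degrees, less where a joint would pass 70% of its speed; a pose out of reach is approached as far as the arm can. A call with a gripper value outside its range is refused whole. The fingers move at their own pace and stop on an object; "grip_force" is the grip in N (left out, the last holds). Time passes only in rows, so rows that repeat a pose let the fingers close, or fill a call up. It gives the time, the measured TCP pose, the force and the opening at its end, in the units of the state.
- manip.observe(): the state, without advancing time (a new reading comes with each control period).
- grab_frame(name): name is "scene" or "top" or "wrist"; returns a dict with "color" (384x512x3 uint8, red, green, blue), "fovy" (degrees; the focal length in pixels is half the picture's height over the tangent of half this angle, whatever the lens; pixels are square), "cx", "cy" (the principal point, pixels), "extrinsics" (4x4, takes a point from camera to world coordinates). Camera axes: x right, y up, looking along -z (the intrinsics and any distortion apply to the point x, -y, -z); pixel columns grow to the right and rows downward; lengths in mm; the calibration is good to about 2 mm. A picture is of the moment at which its call begins. There is no depth.
- manip.close_job(): hands the job in, once; it reports no verdict.
Trained networks look in a picture, given as the dict that the camera call returned (one of the last four; its "shot" number tells which), for a name from the list of things; names that differ only in an ending like _2 or _b are one class to them, and where a whole thing is asked for, a point or a joint stands for the part that bears it (a point fixed in the world has none). Each returns a list of dicts, best first, with "confidence" (0 to 1); they miss things now and then, are a little off and sometimes report something else, mostly with a low value. They report only what shows in the picture. A call takes as long as a camera call.
- trace(picture, target): "mask" (384x512 bool, what is visible of it) and "at" ([column, row] in pixels, amid what is visible of it).
- mark_of(picture, target): "at" ([column, row] in pixels: a listed point, or the origin of a listed thing).
The state is a dict: "time": time; "joint_positions": joint angles; "qvel": joint speeds; "tau": joint torques, N m; "tcp_pos": TCP position; "tcp_rot": TCP orientation; "wrist_force": force on the tool from outside, world axes, zero at the start; "ft_torque": the same for the moment, N m; "finger_gap": finger opening in mm.
Only numpy, scipy, OpenCV 4.12 (cv2) and the standard library are available. Lean on these libraries where they do the work, as an engineer would, in place of code of your own. Each camera call takes 0.05 s, during which the arm holds its last target. There are 200 camera calls.

## Working session

There is one attempt and no reset: what is moved stays moved. The work goes in short steps, Python scripts to look and compute and a tool call to move; the robot and the scene stay as the last step left them, time stands still between calls to the robot, and variables do not carry over. Pictures are saved under pics/ and viewed, on a budget of 10 in all, crops included, one or two more only if the job needs it, and the job is handed in when it is done.

Besides the shell and the picture viewer there is one more tool, called after "Request:" as name(argument=value, ...) on one line, values as JSON. jog_arm: Moves the arm, as the interface text tells. Its arguments: {"type":"object","properties":{"targets":{"type":"array","items":{"type":"array"}},"grip_force":{"type":"number"}},"required":["targets"]}

```bash
mkdir -p pics
cat > h.py <<'E'
import numpy as np, cv2
from station import manip, grab_frame, trace, mark_of
from scipy.spatial.transform import Rotation as R
def ray(f,px):
    E=np.array(f["extrinsics"]);fl=192/np.tan(np.radians(f["fovy"])/2)
    d=np.array([(px[0]-f["cx"])/fl,-(px[1]-f["cy"])/fl,-1.0]);d=E[:3,:3]@d
    return E[:3,3],d/np.linalg.norm(d)
def plane(f,px,z):
    o,d=ray(f,px);return o+d*(z-o[2])/d[2]
def tri(a,b):
    (o1,d1),(o2,d2)=a,b
    A=np.stack([d1,-d2],1);t=np.linalg.lstsq(A,o2-o1,rcond=None)[0]
    p,q=o1+t[0]*d1,o2+t[1]*d2
    return (p+q)/2,np.linalg.norm(p-q)
def proj(f,p):
    E=np.linalg.inv(np.array(f["extrinsics"]));q=E[:3,:3]@p+E[:3,3];fl=192/np.tan(np.radians(f["fovy"])/2)
    return [f["cx"]+fl*q[0]/-q[2], f["cy"]-fl*q[1]/-q[2]]
E
cat > a.py <<'E'
from h import *
np.set_printoptions(precision=1,suppress=True)
F={n:grab_frame(n) for n in("scene","top","wrist")}
print({k:[x for x in f if x!="color"] for k,f in F.items()}, [(k,f.get("distortion")) for k,f in F.items()])
for n in F: cv2.imwrite(f"pics/{n}0.png",F[n]["color"][...,::-1])
im=np.hstack([F["scene"]["color"],F["top"]["color"]])[...,::-1]
cv2.imwrite("pics/st0.png",cv2.resize(np.vstack([F["scene"]["color"],F["top"]["color"]])[...,::-1],(0,0),fx=.78,fy=.78))
for t in("dial_axis","nose","speed_box","router","knurled_ring","cutter_block","spanner","glue_tin","drill","tape_measure"):
    m={n:mark_of(F[n],t)[:1] for n in F}
    print(t,{n:(np.array(v[0]["at"]).round(1).tolist(),round(v[0]["confidence"],2)) for n,v in m.items() if v})
    k=[n for n in("scene","top") if m[n]]
    if len(k)==2: print("   ",*tri(*[ray(F[n],m[n][0]["at"]) for n in k]))
print(manip.observe())
E
python3 a.py
```

```text
{'scene': ['fovy', 'cx', 'cy', 'extrinsics', 'shot'], 'top': ['fovy', 'cx', 'cy', 'extrinsics', 'shot'], 'wrist': ['fovy', 'cx', 'cy', 'extrinsics', 'shot']} [('scene', None), ('top', None), ('wrist', None)]
dial_axis {'scene': ([344.3, 265.5], 0.66), 'top': ([154.4, 210.3], 0.93)}
    [475.3 319.2  59.1] 9.305877786000499
nose {'scene': ([241.4, 209.9], 0.82), 'top': ([282.1, 174.6], 0.77)}
    [569.4 -39.1  46.6] 15.353753361912517
speed_box {'scene': ([339.2, 284.2], 0.7), 'top': ([159.3, 213.3], 0.94)}
    [475.4 318.1  -1.9] 3.0541895181701304
router {'scene': ([240.4, 223.1], 0.76), 'top': ([280.1, 180.9], 0.66)}
    [565.6 -40.9  -4.7] 0.040023040811924426
knurled_ring {'scene': ([237.8, 213.5], 0.63), 'top': ([158.7, 214.7], 0.59)}
    [565.6 218.2 197.9] 234.27623274858314
cutter_block {'scene': ([235.8, 177.2], 0.97), 'top': ([365.9, 217.4], 0.74)}
    [ 453.7 -290.2   -0.8] 2.7074035190992105
spanner {'scene': ([225.8, 208.0], 0.6), 'top': ([308.9, 176.6], 0.89)}
    [ 574.4 -125.2    4.9] 2.789662415844321
glue_tin {'scene': ([315.1, 343.1], 0.85), 'top': ([127.2, 157.2], 0.65)}
    [638.4 426.9  -5.3] 19.49717423069689
drill {'scene': ([161.5, 175.8], 0.76), 'top': ([410.8, 140.3], 0.65)}
    [ 679.4 -435.     1.9] 4.511421168192969
tape_measure {'scene': ([380.3, 335.2], 0.72), 'top': ([102.7, 207.9], 0.57), 'wrist': ([245.1, 334.9], 0.44)}
    [494.9 487.   -3.8] 5.074620314451668
{'time': 1.65, 'joint_positions': array([ 1.1,  0.3,  1.6,  0. ,  1.3, -0. ]), 'qvel': array([ 0., -0., -0., -0.,  0.,  0.]), 'tau': array([  0. , -51.5, -36.8,   0. ,   0. ,   0. ]), 'tcp_pos': array([278.8, 614.7, 231.3]), 'tcp_rot': array([ 0.2,  1. , -0. , -0. ]), 'wrist_force': array([ 0.2,  0.8, -0.5]), 'ft_torque': array([-0.,  0.,  0.]), 'finger_gap': 85.55094763496417}
```

View pictures.

View pics/st0.png

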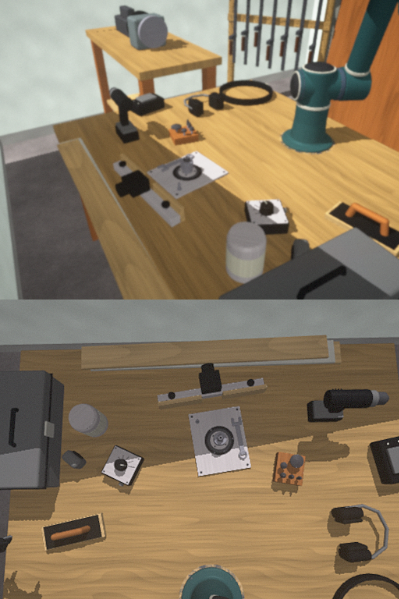

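Run:
```python
from h import *
np.set_printoptions(precision=3,suppress=True)
f=grab_frame("wrist");s=manip.observe()
M=R.from_quat(s["tcp_rot"]).as_matrix();print(M,s["tcp_rot"])
E=np.array(f["extrinsics"]);print("cam in tool",M.T@(E[:3,3]-s["tcp_pos"]));print(M.T@E[:3,:3],f["fovy"])
```

```text
[[-0.911  0.413 -0.   ]
 [ 0.413  0.911  0.   ]
 [ 0.    -0.    -1.   ]] [ 0.211  0.977 -0.    -0.   ]
cam in tool [  66.509    0.895 -142.131]
[[ 0.     0.964  0.266]
 [ 1.    -0.     0.   ]
 [ 0.     0.266 -0.964]] 64.56175588606303
```

The stacked picture shows the speed box lower left of the router in the top view (122,465 in the picture), the router plate with collar (220,440), the spanner on its right side and the cutter block at (288,468); the fence lies beyond. I go over the dial.

Request:
jog_arm(targets=[[0.085,[-0.035,-0.022,0],0],[0.085,[-0.07,-0.044,0],0],[0.085,[-0.105,-0.066,0],0],[0.085,[-0.14,-0.088,0],0],[0.085,[-0.175,-0.11,0.0],0],[0.085,[-0.21,-0.132,0.01],0],[0.085,[-0.245,-0.154,0.02],0],[0.085,[-0.275,-0.172,0.03],0],[0.085,[-0.301,-0.189,0.04],0],[0.085,[-0.301,-0.189,0.04],0]])

```text
time: 2.53
tcp_pos: [476.3, 312.9, 189.1]
tcp_rot: [0.214, 0.977, -0.002, -0.0]
wrist_force: [-0.0, 0.8, -1.5]
finger_gap: 85.3
```

```bash
cat > b.py <<'E'
from h import *
import sys
np.set_printoptions(precision=1,suppress=True)
f=grab_frame("wrist");n=sys.argv[1];cv2.imwrite(f"pics/{n}.png",f["color"][...,::-1])
import pickle;pickle.dump(f,open(f"{n}.pkl","wb"))
s=manip.observe();M=R.from_quat(s["tcp_rot"]).as_matrix();print(s["time"],s["tcp_pos"],s["finger_gap"])
for a in sys.argv[2:]:
    t,z=a.split(":")
    for v in mark_of(f,t)[:2]:
        p=plane(f,v["at"],float(z));print(t,v["at"],v["confidence"],p,"tool shift",M.T@(p-s["tcp_pos"]))
E
python3 b.py w1 dial_axis:61 speed_box:0
python3 - <<'E'
import os;os.chdir('.')
E
```

```text
2.5833 [475.5 315.3 190. ] 84.85530435967274
dial_axis [264.5, 181.3] 0.84 [477.7 320.   61. ] tool shift [ -0.2   5.4 129. ]
```

View pics/w1.png

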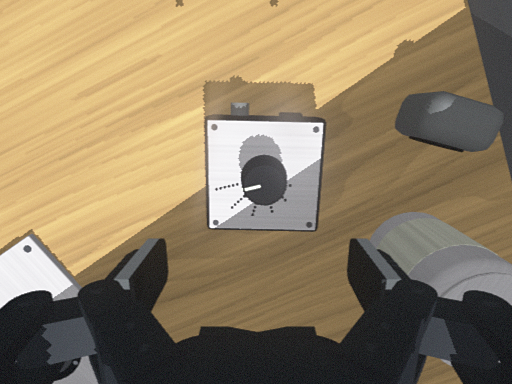

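Run:
```python
from h import *
np.set_printoptions(precision=1,suppress=True)
f=grab_frame("wrist")
c=f["color"][120:245,195:335]
cv2.imwrite("pics/c1.png",cv2.resize(c[...,::-1],(0,0),fx=4.5,fy=4.5,interpolation=cv2.INTER_CUBIC))
s=manip.observe();print(s["tcp_pos"],s["joint_positions"]*57.3)
M=R.from_quat(s["tcp_rot"]).as_matrix()
v=mark_of(f,"dial_axis")[0];p=plane(f,v["at"],61);print(v["at"],p,M.T@(p-s["tcp_pos"]))
for z in(45,61,73): print(z,proj(f,np.array([p[0],p[1],z])))
```

```text
[474.8 319.  191.8] [ 31.4   5.6 107.3   0.   67.  -34.2]
[257.8, 183.7] [476.6 319.1  61. ] [ -1.6   0.7 130.8]
45 [np.float64(257.76468454346065), np.float64(179.7467088378225)]
61 [np.float64(257.80000000000007), np.float64(183.7)]
73 [np.float64(257.8291428522111), np.float64(186.96231603314905)]
```

View pics/c1.png

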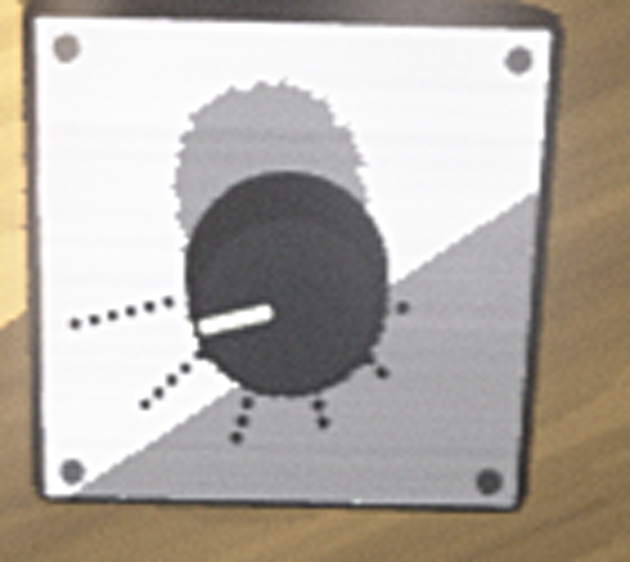

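The crop shows the dial at (287,310), pointer left, parallel to the six-dot row at (120,312): it stands at 6, so 90 degrees anticlockwise are needed.

Request:
jog_arm(targets=[[0.085,[-0.002,0.001,0.035],0],[0.085,[-0.002,0.001,0.07],0],[0.085,[-0.002,0.001,0.105],0],[0.085,[-0.002,0.001,0.13],0],[0.085,[-0.002,0.001,0.145],0],[0.05,[-0.002,0.001,0.145],0],[0.03,[-0.002,0.001,0.145],0],[0.03,[-0.002,0.001,0.145],0],[0.03,[-0.002,0.001,0.145],0],[0.03,[-0.002,0.001,0.145],0]], grip_force=40)

```text
time: 3.62
tcp_pos: [477.7, 318.3, 48.8]
tcp_rot: [0.211, 0.978, -0.0, 0.001]
wrist_force: [-3.7, -4.1, 5.1]
finger_gap: 38.6
```

Request:
jog_arm(targets=[[0.03,[0,0,0],-6],[0.03,[0,0,0],-12],[0.03,[0,0,0],-18],[0.03,[0,0,0],-24],[0.03,[0,0,0],-30],[0.03,[0,0,0],-36],[0.03,[0,0,0],-42],[0.03,[0,0,0],-48],[0.03,[0,0,0],-54],[0.03,[0,0,0],-60]])

```text
time: 4.45
tcp_pos: [477.5, 319.5, 48.8]
tcp_rot: [-0.308, 0.951, 0.001, 0.001]
wrist_force: [-4.2, 0.2, 3.0]
finger_gap: 38.8
```

Request:
jog_arm(targets=[[0.03,[0,0,0],-6],[0.03,[0,0,0],-12],[0.03,[0,0,0],-18],[0.03,[0,0,0],-24],[0.03,[0,0,0],-30],[0.03,[0,0,0],-32],[0.03,[0,0,0],-32],[0.03,[0,0,0],-30],[0.03,[0,0,0],-30],[0.03,[0,0,0],-30]])

```text
time: 5.28
tcp_pos: [477.1, 319.8, 48.8]
tcp_rot: [-0.542, 0.841, 0.001, 0.001]
wrist_force: [-6.0, 1.0, 3.8]
finger_gap: 38.8
```

Run:
```python
from h import *
s=manip.observe();print(s);print(R.from_quat(s["tcp_rot"]).as_matrix().round(3))
```

```text
{'time': 5.2833, 'joint_positions': array([ 0.54610629,  0.2541781 ,  1.98244197,  0.00228697,  0.90317893,
       -2.17057011]), 'qvel': array([-0.00012334, -0.00166397,  0.00098764,  0.0001995 ,  0.00080341,
       -0.00297101]), 'tau': array([-2.25881763e+00, -4.27792847e+01, -3.07608426e+01, -1.05742693e+00,
       -1.19251404e+00,  8.07125762e-03]), 'tcp_pos': array([477.05715824, 319.80530848,  48.80395615]), 'tcp_rot': array([-0.54151014,  0.84069326,  0.00087422,  0.00092062]), 'wrist_force': array([-5.98200986,  1.01813172,  3.79539919]), 'ft_torque': array([ 0.22331962,  0.89173757, -0.07926229]), 'finger_gap': 38.835921218735216}
[[-0.414 -0.91   0.001]
 [-0.91   0.414  0.002]
 [-0.002  0.    -1.   ]]
```

Request:
jog_arm(targets=[[0.085,[0,0,0],0],[0.085,[0,0,0],0],[0.085,[0,0,0],0],[0.085,[0,0,0],0],[0.085,[0,0,-0.03],0],[0.085,[0,0,-0.07],0],[0.085,[0,0,-0.11],0],[0.085,[0,0,-0.141],0],[0.085,[0,0,-0.141],0],[0.085,[0,0,-0.141],0]])

```text
time: 6.12
tcp_pos: [479.2, 319.4, 190.9]
tcp_rot: [-0.542, 0.841, -0.0, 0.003]
wrist_force: [0.2, -1.1, 0.5]
finger_gap: 85.0
```

Run:
```python
from h import *
np.set_printoptions(precision=1,suppress=True)
f=grab_frame("wrist");s=manip.observe();print(s["time"],s["tcp_pos"],s["finger_gap"])
v=mark_of(f,"dial_axis");print(v[:1])
u,w=map(int,proj(f,np.array([477,320,73])));print(u,w)
c=f["color"][max(0,w-70):w+70,max(0,u-70):u+70]
cv2.imwrite("pics/c2.png",cv2.resize(c[...,::-1],(0,0),fx=4,fy=4,interpolation=cv2.INTER_CUBIC))
```

```text
6.1667 [477.7 318.5 188.3] 84.94675905825675
[{'at': [260.3, 180.8], 'confidence': 0.83}]
261 184
```

View pics/c2.png

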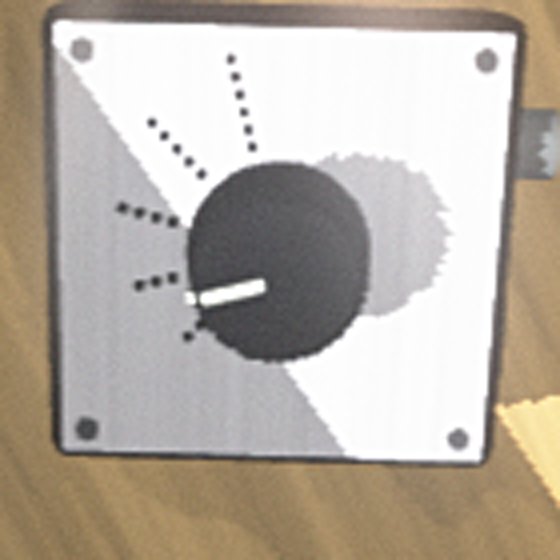

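The pointer (230,293) is parallel to the three-dot row (156,282): dial at 3. Now over to the router.

Request:
jog_arm(targets=[[0.085,[0.029,-0.023,0],5],[0.085,[0.06,-0.048,0],10],[0.085,[0.092,-0.074,0],16],[0.085,[0.124,-0.1,0],22],[0.085,[0.156,-0.126,0],28],[0.085,[0.188,-0.152,0],34],[0.085,[0.22,-0.178,0],40],[0.085,[0.252,-0.204,0],46],[0.085,[0.275,-0.222,0],50],[0.085,[0.288,-0.232,0],50]])

```text
time: 7.05
tcp_pos: [568.4, -43.3, 184.6]
tcp_rot: [-0.133, 0.991, -0.0, -0.002]
wrist_force: [0.7, 0.8, -1.0]
finger_gap: 84.8
```

```bash
python3 - <<'E'
import time
from h import *
grab_frame("wrist")
E
python3 b.py w3 nose:43 knurled_ring:28 router:0 spanner:10; python3 -c "
from h import *
print(manip.observe()['joint_positions']*57.3)"
```

```text
7.15 [568.4 -42.6 184.6] 84.99336865815367
nose [265.5, 180.1] 0.59 [566.9 -37.1  43. ] tool shift [ -0.6   5.6 141.6]
knurled_ring [265.8, 180.7] 0.97 [570.7 -35.3  28. ] tool shift [ -4.8   6.3 156.6]
router [259.6, 171.6] 0.65 [568.7 -42.1   0. ] tool shift [ -1.2   0.2 184.6]
spanner [187.0, 158.3] 0.95 [ 573.3 -120.    10. ] tool shift [ 15.1 -76.1 174.6]
[-6.42117929e+00  5.79050132e+00  1.07777605e+02  2.53361583e-02
  6.65969042e+01 -1.12090026e+02]
```

View pics/w3.png

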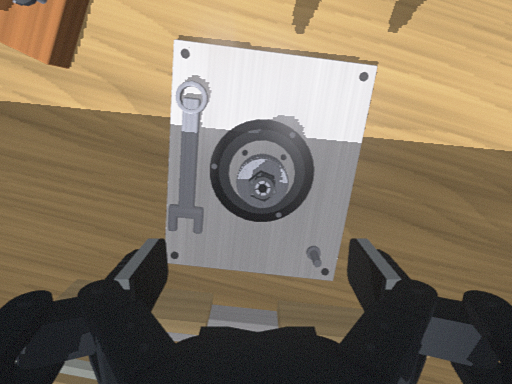

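Run:
```python
from h import *
import pickle
np.set_printoptions(precision=1,suppress=True)
f=pickle.load(open("w3.pkl","rb"))
c=f["color"][115:230,200:325]
cv2.imwrite("pics/c3.png",cv2.resize(c[...,::-1],(0,0),fx=5,fy=5,interpolation=cv2.INTER_CUBIC))
for z,p in((8,(262,170)),(13,(262,170)),(74,(262,187))): print(z,plane(f,p,z))
cs=np.array([plane(f,p,8) for p in((175,39),(377,64),(333,280),(168,265))]);print(cs,cs.mean(0))
```

```text
8 [564.8 -40.6   8. ]
13 [563.9 -41.   13. ]
74 [566.9 -41.   74. ]
[[ 464.1 -155.3    8. ]
 [ 433.8   39.3    8. ]
 [ 669.7   75.7    8. ]
 [ 702.2 -115.9    8. ]] [567.4 -39.    8. ]
```

View pics/c3.png

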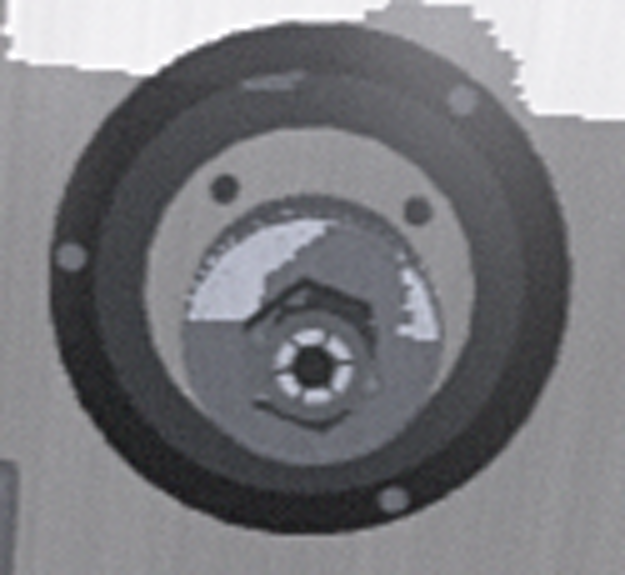

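The crop shows the collar's top at (313,338), the hex nut at (313,365), flange and a black plate ring around: axis at about (567, -40).

Request:
jog_arm(targets=[[0.065,[0.001,0.0025,0.02],0],[0.065,[0.001,0.0025,0.04],0],[0.065,[0.001,0.0025,0.07],0],[0.065,[0.001,0.0025,0.1],0],[0.065,[0.001,0.0025,0.125],0],[0.065,[0.001,0.0025,0.145],0],[0.065,[0.001,0.0025,0.157],0],[0.065,[0.001,0.0025,0.157],0],[0.065,[0.001,0.0025,0.157],0],[0.065,[0.001,0.0025,0.157],0]], grip_force=50)

```text
time: 8.18
tcp_pos: [569.1, -37.2, 31.7]
tcp_rot: [-0.136, 0.991, -0.0, 0.001]
wrist_force: [-0.0, -0.8, 0.2]
finger_gap: 65.4
```

Request:
jog_arm(targets=[[0.04,[0,0,0],0],[0.04,[0,0,0],0],[0.04,[0,0,0],0],[0.04,[0,0,0],0],[0.04,[0,0,0],0],[0.04,[0,0,0.001],0],[0.04,[0,0,0.002],0],[0.04,[0,0,0.003],0],[0.04,[0,0,0.0045],0],[0.04,[0,0,0.0045],0]])

```text
time: 9.02
tcp_pos: [570.5, -39.8, 29.7]
tcp_rot: [-0.136, 0.991, -0.002, 0.002]
wrist_force: [-3.1, -7.0, 10.4]
finger_gap: 47.0
```

```bash
cat > o.py <<'E'
from h import *
np.set_printoptions(precision=2,suppress=True)
s=manip.observe();print(s["time"],s["tcp_pos"],s["wrist_force"],s["ft_torque"],s["finger_gap"],s["joint_positions"]*57.3)
E
python3 o.py
```

```text
9.0167 [570.53 -39.82  29.74] [-3.07 -7.   10.41] [-0.92  0.57  0.06] 46.99022626281026 [  -6.4    15.7   114.61   -0.2    49.39 -111.92]
```

Request:
jog_arm(targets=[[0.04,[0,0,0.002],4],[0.04,[0,0,0.003],8],[0.04,[0,0,0.003],12],[0.04,[0,0,0.003],16],[0.04,[0,0,0.003],20],[0.04,[0,0,0.003],24],[0.04,[0,0,0.003],28],[0.04,[0,0,0.003],32],[0.04,[0,0,0.003],36],[0.04,[0,0,0.003],40]])

```text
time: 9.85
tcp_pos: [570.5, -42.4, 29.3]
tcp_rot: [0.212, 0.977, -0.003, 0.003]
wrist_force: [-10.9, -15.9, 28.1]
finger_gap: 47.0
```

```bash
python3 o.py
```

```text
9.85 [570.52 -42.36  29.27] [-10.9 -15.9  28.1] [-2.58  1.88  0.29] 46.975230892823106 [ -6.5   15.75 114.6   -0.52  49.33 -71.74]
```

Request:
jog_arm(targets=[[0.04,[0,-0.001,0],4],[0.04,[0,-0.002,0],8],[0.04,[0,-0.002,0],12],[0.04,[0,-0.002,0],16],[0.04,[0,-0.002,0],20],[0.04,[0,-0.002,0],24],[0.04,[0,-0.002,0],28],[0.04,[0,-0.002,0],32],[0.04,[0,-0.002,0],36],[0.04,[0,-0.002,0],40]])

```text
time: 10.68
tcp_pos: [568.6, -44.2, 28.1]
tcp_rot: [0.533, 0.846, -0.002, 0.003]
wrist_force: [-10.0, -16.6, 17.6]
finger_gap: 47.0
```

```bash
python3 o.py
```

```text
10.6833 [568.56 -44.25  28.11] [ -9.98 -16.62  17.58] [-2.66  1.73  0.08] 46.97749862618813 [ -6.71  15.74 114.77  -0.53  49.28 -31.9 ]
```

Request:
jog_arm(targets=[[0.04,[-0.001,-0.001,0.001],4],[0.04,[-0.002,-0.002,0.002],8],[0.04,[-0.002,-0.003,0.002],12],[0.04,[-0.002,-0.003,0.002],16],[0.04,[-0.002,-0.003,0.002],20],[0.04,[-0.002,-0.003,0.002],24],[0.04,[-0.002,-0.003,0.002],28],[0.04,[-0.002,-0.003,0.002],32],[0.04,[-0.002,-0.003,0.002],36],[0.04,[-0.002,-0.003,0.002],40]], grip_force=80)

```text
time: 11.52
tcp_pos: [566.3, -42.9, 23.8]
tcp_rot: [0.79, 0.613, 0.001, 0.001]
wrist_force: [-5.6, 0.9, 9.5]
finger_gap: 46.2
```

```bash
python3 o.py
```

```text
11.5167 [566.34 -42.92  23.84] [-5.61  0.9   9.54] [0.06 0.77 2.25] 46.15848587369564 [ -6.82  15.9  115.12  -0.05  48.84   7.6 ]
```

Dropped 4+ mm and the twist locked up: relieve the twist and press home.

Request:
jog_arm(targets=[[0.04,[0,0,0.001],-2],[0.04,[0,0,0.002],-3],[0.04,[0,0,0.003],-4],[0.04,[0,0,0.004],-4],[0.04,[0,0,0.004],-4],[0.04,[0,0,0.004],-4],[0.04,[0,0,0.004],-4],[0.04,[0,0,0.004],-4],[0.04,[0,0,0.004],-4],[0.04,[0,0,0.004],-4]])

```text
time: 12.35
tcp_pos: [566.4, -43.7, 23.2]
tcp_rot: [0.768, 0.64, 0.0, 0.001]
wrist_force: [-14.1, -1.7, 32.1]
finger_gap: 46.0
```

```bash
python3 o.py
```

```text
12.35 [566.42 -43.66  23.16] [-14.09  -1.67  32.14] [-0.24  2.41  0.23] 46.043227282940784 [ -6.87  15.99 115.1   -0.11  48.81   3.55]
```

Run:
```python
from h import *
f=grab_frame("wrist");g=grab_frame("scene")
for z in (48,58,18,28): print(z,proj(f,np.array([567,-41,z])))
u,v=map(int,proj(g,np.array([567,-41,45])))
a=cv2.resize(f["color"][...,::-1],(640,480));a=a[:, :]
b=cv2.resize(g["color"][v-25:v+25,u-25:u+25,::-1],(300,300),interpolation=cv2.INTER_CUBIC)
c=f["color"][120:384,130:400,::-1];c=cv2.resize(c,(490,480))
o=np.zeros((480,795,3),np.uint8);o[:,:490]=c;o[:300,495:]=b
cv2.imwrite("pics/c4.png",o)
```

```text
48 [np.float64(255.23604199471478), np.float64(265.3743801336428)]
58 [np.float64(255.13287507700954), np.float64(277.9965789562292)]
18 [np.float64(255.47068945380923), np.float64(236.66588570740643)]
28 [np.float64(255.4025406300551), np.float64(245.00371358949792)]
```

View pics/c4.png

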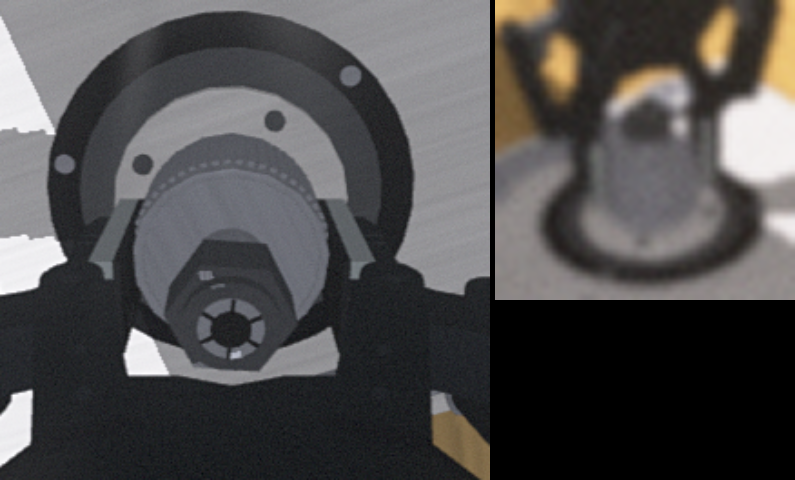

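Left: collar top ellipse about 196 px wide at (231,265), i.e. 108 px, which fits a top at about z 48 (home; 54.5 would give 117). Right: the collar's base meets the flange. A small wiggle under push checks that it is bottomed.

Request:
jog_arm(targets=[[0.04,[0,0,0],-3],[0.04,[0,0,0],-6],[0.04,[0,0,0.001],-6],[0.04,[0,0,0.001],-3],[0.04,[0,0,0.001],0],[0.04,[0,0,0.001],0],[0.04,[0,0,0.001],0],[0.04,[0,0,0.001],0],[0.04,[0,0,0.001],0],[0.04,[0,0,0.001],0]])

```text
time: 13.28
tcp_pos: [566.5, -43.7, 23.1]
tcp_rot: [0.768, 0.64, 0.0, 0.001]
wrist_force: [-17.0, -1.7, 38.1]
finger_gap: 45.9
```

```bash
python3 o.py
python3 - <<'E'
from h import *
np.set_printoptions(precision=1,suppress=True)
f=grab_frame("top");g=grab_frame("scene")
for t in("cutter_block","spanner","glue_tin","drill","tape_measure"):
    m=[mark_of(x,t)[:1] for x in(g,f)]
    print(t,[v[0]["at"] for v in m if v])
E
python3 o.py
```

```text
13.2833 [566.45 -43.68  23.09] [-17.01  -1.74  38.13] [-0.19  2.91  0.14] 45.94837260659907 [ -6.87  16.01 115.09  -0.11  48.81   3.56]
cutter_block [[232.2, 178.9], [366.7, 219.7]]
spanner [[238.5, 220.3], [303.7, 175.0]]
glue_tin [[314.9, 345.8], [124.0, 157.3]]
drill [[163.7, 174.1], [412.8, 145.4]]
tape_measure [[382.1, 338.3], [102.5, 204.2]]
13.8833 [566.43 -43.67  23.08] [-16.84  -1.65  38.63] [-0.17  2.88  0.15] 46.0461512299563 [ -6.87  16.   115.09  -0.11  48.81   3.56]
```

Request:
jog_arm(targets=[[0.04,[0,0,-0.001],0],[0.04,[0,0,-0.001],0],[0.04,[0,0,-0.001],0],[0.04,[0,0,-0.001],0],[0.04,[0,0,-0.001],0],[0.04,[0,0,-0.001],0],[0.04,[0,0,-0.001],0],[0.04,[0,0,-0.001],0],[0.04,[0,0,-0.001],0],[0.04,[0,0,-0.001],0]])

```text
time: 14.72
tcp_pos: [566.4, -43.7, 23.2]
tcp_rot: [0.768, 0.64, 0.0, 0.001]
wrist_force: [-14.6, -2.1, 31.9]
finger_gap: 46.5
```

```bash
python3 o.py; python3 -c "
from h import *
print(manip.close_job())"
```

```text
14.7167 [566.41 -43.68  23.15] [-14.61  -2.08  31.87] [-0.23  2.44  0.09] 46.48578937282007 [ -6.87  15.99 115.1   -0.11  48.81   3.56]
the job is handed in; nothing more can be done
None
```

I turned the dial from 6 to 3, then turned the collar under push until it dropped over the pins. I handed the job in at 14.7 s with the gripper holding the collar down; no verdict was reported.

- **Dial:** after I let go, its pointer lay parallel to the three-dot row in the wrist picture. I did not look at it again after that.
- **Collar:** the gripper went down about 6.3 mm (6.5 expected) after it had rested on the pins. It then stood against a hard stop: 1 mm more command added about 6 N and moved it under 0.1 mm, also with a wiggle. The width of the collar's top in the wrist picture fits home better than resting on the pins. It cannot tell 8.5 mm from 10 mm, so "fully home" rests on the hard stop.
- **Final hold:** the push is about 32 N down, the grip is set to 80 N, and hardly any twist is left in the wrist.
- **Other things:** the last network readings put the cutter block, tin, drill and tape measure within a few pixels of where they started.
- **Disagreement:** the spanner's reading differed by about 5 px in the top view and 18 px in the scene view. I took this to be the arm partly covering it, since the fingers should have passed clear of it, but I did not confirm that with a picture.

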